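# Cover the soap tub and keep the outer cover in hand

### The arm

A 6-joint arm with a two-finger parallel gripper is mounted at the origin on the work surface. World frame = base frame: x ahead of the robot, y to its left, z up, the work surface at z = 0. Lengths are in m, angles in rad, forces in N, time in s.
With the tool pointing down it reaches from about 0.3 to 0.875 m from the base axis. Payload 6.4 kg.
Tool frame: the origin (TCP) lies on the centre line of the jaws, within the pads' length; the fingertips stand 22 mm ahead of it and the grasp point (between the pads) lies 3 mm ahead of it; z points along the fingers, y is the line along which they close (so a half turn about z gives the same grasp; the last joint's range is limited). The gripper opens to 85 mm and grips with 20 to 120 N. Pads are 22 mm wide; open, the fingers measure 114 mm over their backs; the gripper's body (76 mm by 85 mm) begins 54 mm behind the grasp point. The pads swing forward as they close: fully open they stand 13 mm farther back than shut.
Start: joints at [-1.378, 0.181, 1.607, -0, 1.354, -0.206], TCP at [0.223, -0.53, 0.253] pointing down, gripper open.
Joint ranges: [-2.99, 2.99], [-0.89, 2.07], [0.3, 2.58], [-1.14, 4.28], [0, 2.63], [-3.12, 3.12]. Speed limits (rad/s): [2.57, 2.57, 3.01, 3.14, 3.14, 3.14].

### API

Orientations are given as a unit quaternion [w, x, y, z].
In Python, from bench import ctrl gives the robot as it stands. The module is installed in compiled form; this text tells all that it offers.
- The arm moves only by the tool servo_tool, never from a script. Its argument "commands" is a list of rows, each a list of 3 entries, a list of its own where there are three numbers: the shift along the tool's x, y, z in mm, then the turn about the tool's z in rad, then the finger opening in mm, from 0 to 85.4. In form: [[[dx, dy, dz], turn, jaw], ...]. A call has 1 to 20 rows; each row shifts and turns the commanded pose from where the row before left it, along the tool's axes as they then stand; what a row does not reach is not made up. A row lasts 1/8 s, in which the tool goes at most 62.5 mm and 10.7 degrees, less where a joint would pass 70% of its speed; a pose out of reach is approached as far as the arm can. A call with a gripper value outside its range is refused whole. The fingers move at their own pace and stop on an object; the grip force is fixed at half the most. Time passes only in rows, so rows that do not move let the fingers close. It gives the time, the measured TCP pose, the force, the opening and the grip force at its end, in the units of the state.
- ctrl.get_obs(): the state, without advancing time (a new reading comes with each control period).
- ctrl.camera(name): name is "scene" or "top" or "wrist"; returns a dict with "color" (400x640x3 uint8, red, green, blue), "z_map" (400x640 float32, m along the optical axis (not along the pixel's ray), 0 where there is no reading), "fx", "fy", "cx", "cy" (pixels), "R" (3x3) and "t" (3): a world point X has camera coordinates R X + t. Camera axes: x right, y down, z forward; pixel columns grow to the right and rows downward; lengths in m; the calibration is good to about 2 mm. A picture is of the moment at which its call begins.
- ctrl.hand_in(): hands the job in; it is judged then, once.
The state is a dict: "time_s": time; "q": joint angles; "dq": joint speeds; "joint_efforts": joint torques, N m; "eef_pos": TCP position; "eef_rot": TCP orientation; "wrist_force": force on the tool from outside, world axes, zero at the start; "torque": the same for the moment, N m; "opening": opening from 0.0 (shut) to 1.0 (fully open); "grasp_force": force on a finger pad.
Only numpy, scipy, OpenCV 4.12 (cv2) and the standard library are available. Lean on these libraries where they do the work, as an engineer would, in place of code of your own. Each camera call takes 0.05 s, during which the arm holds its last target. There are 200 camera calls.

### The job

Pick up the two nested lids together by the white knob of the inner lid, lower them gently onto the open soap tub until the inner lid is fully seated in its mouth, and let go of the knob. Then take the red outer cover by its collar and lift it off alone, straight up, leaving the inner lid seated and undisturbed, and finish while still holding the cover level in the gripper above the tub, a good few centimetres clear of the top of the knob (it will be rinsed next). Do not push the tub about or disturb the soap box, deodorant and comb.

Things in the scene. Friction and masses are not known exactly. Their poses are not given: they have to be found in the camera images.
- tub: (sizes in mm) round aluminium tub with a red band, standing open on the turquoise shelf, loose, about 0.7 kg: outer diameter 78, wall 3.5 (mouth 71 across), height 70. Origin: centre of its underside; z up. It may stand left or right of the lids. With the inner lid seated, the inner lid's origin is 58 above the tub's origin
- inner_lid: (mm) white inner lid, loose, 0.12 kg: plug 66 diameter, 12 high, chamfered below; flange 80 diameter, 4 thick (12 to 16 above origin) that rests on the tub rim; central round upright knob, 20 diameter, 16 to 70 above origin. Origin: centre of plug underside; z up. Starts flat on the shelf under the cover, top 28 of the knob standing free above the collar; lifting the knob carries the cover along
- outer_cover: (mm) red outer cover, loose, 0.08 kg, resting on the inner lid flange: plate 92 diameter, 4 thick; skirt (inner diameter 86) hanging 12 below it; central tubular collar to grip, diameter 38 outside, 29 inside, 4 to 26 above origin; the white knob stands up through it. Origin: centre of plate underside; z up; nested 16 above inner lid origin (3 side play), clear of the knob top from 82 up
- soap_box: bystander (mm): yellow soap bar box, 62 x 92 x 34 high, lying flat; origin: centre of its underside
- deodorant: bystander (mm): orange deodorant stick standing upright on its white twist base, diameter 40, height 98; origin: centre of its underside
- comb: bystander (mm): black wide-tooth comb lying flat, 170 long (its x), about 40 wide, 5 thick; origin: middle of its underside
- caddy: (mm) fixed white two-tier plastic caddy at the left end, 170 x 120, 180 high (tweezer tip to 237); origin: centre of its underside; leave it alone
Not all that is in view belongs to the job. What is meant by the outer_cover is not black or grey, and is the larger of those in its own colour.

How it is judged:
By the outcome, as a careful person would: the job done as asked, in the order asked, and still so for the second after the job is handed in, while the arm keeps its last pose, push and grip.
It also fails if it takes over 54 s, if anything falls off the work surface, if the arm or the gripper's body presses on something with over 40 N, if the wrist force passes 120 N, or if a joint passes its speed limit or range.

## Working session

There is one attempt and no reset: what is moved stays moved. The work goes in short steps, Python scripts to look and compute and a tool call to move; the robot and the scene stay as the last step left them, time stands still between calls to the robot, and variables do not carry over. Pictures are saved under pics/ and viewed, at most 10 in all, crops included, and the job is handed in when it is done.

Besides the shell and the picture viewer there is one more tool, called after ">>>" as a command line: name --argument value ..., lists and objects as JSON in quotes. servo_tool: Moves the arm, as the interface text tells. Its arguments: {"type":"object","properties":{"commands":{"type":"array"}},"required":["commands"]}

```bash
mkdir -p pics; cat > h.py <<'E'
import numpy as np, cv2
from bench import ctrl
def cast(c,u,v,z):
    d=c["R"].T@np.array([(u-c["cx"])/c["fx"],(v-c["cy"])/c["fy"],1.]); o=-c["R"].T@c["t"]
    return o+d*(z-o[2])/d[2]
def pts(c):
    v,u=np.mgrid[:400,:640]; z=c["z_map"]
    P=np.stack([(u-c["cx"])/c["fx"]*z,(v-c["cy"])/c["fy"]*z,z],-1)
    return (P-c["t"])@c["R"]
def save(c,n): cv2.imwrite("pics/"+n,cv2.cvtColor(c["color"],cv2.COLOR_RGB2BGR))
E
python3 - <<'E'
from h import *
o=ctrl.get_obs(); print(o["time_s"],o["eef_pos"],o["eef_rot"],o["opening"])
for n in("top","scene"):
    c=ctrl.camera(n); save(c,n+"0.png"); np.savez(n+"0.npz",**c)
    P=pts(c); hsv=cv2.cvtColor(c["color"],cv2.COLOR_RGB2HSV)
    m=(((hsv[...,0]<8)|(hsv[...,0]>172))&(hsv[...,1]>130)&(hsv[...,2]>60)).astype(np.uint8)
    k,l,s,ce=cv2.connectedComponentsWithStats(m)
    for i in range(1,k):
        if s[i,4]>40:
            q=P[(l==i)&(c["z_map"]>0)]; print(n,s[i],ce[i].round(),np.percentile(q,[3,50,97],axis=0).round(3).tolist())
E
```

```text
0.0 [ 0.2232196  -0.52935252  0.25238577] [-8.73077108e-04  9.80187197e-01  1.98071442e-01  2.06142854e-05] 0.9988497569363728
top [   0  139   72   74 4895] [ 34. 175.] [[0.556, 1.055, -0.349], [0.698, 1.188, -0.335], [0.84, 1.323, -0.325]]
top [273 186  26  25 454] [286. 198.] [[0.549, 0.079, 0.013], [0.585, 0.118, 0.02], [0.626, 0.158, 0.043]]
top [242 209  17  17 218] [250. 217.] [[0.496, 0.215, 0.004], [0.52, 0.24, 0.012], [0.546, 0.268, 0.028]]
scene [ 34   0  57  17 587] [60.  7.] [[0.94, -1.654, 0.214], [1.055, -1.641, 0.244], [1.15, -1.629, 0.275]]
scene [ 92   0  48  11 217] [112.   4.] [[0.717, -1.654, 0.214], [0.826, -1.642, 0.233], [0.906, -1.627, 0.256]]
scene [146   0  37   5 113] [160.   1.] [[0.487, -1.655, 0.212], [0.596, -1.642, 0.222], [0.658, -1.629, 0.233]]
scene [216   1  12  11  66] [221.   6.] [[0.238, -1.656, 0.14], [0.273, -1.639, 0.163], [0.291, -1.627, 0.189]]
scene [225   0  29  11 152] [240.   4.] [[0.081, -1.653, 0.138], [0.157, -1.641, 0.164], [0.227, -1.624, 0.186]]
scene [258   0  34   8 112] [273.   2.] [[-0.156, -1.658, 0.135], [-0.045, -1.641, 0.
[... 11501 characters left out ...]
587, -1.628, -0.461]]
scene [ 45 165  15  11  52] [ 51. 170.] [[1.338, -1.655, -0.602], [1.365, -1.642, -0.572], [1.395, -1.628, -0.547]]
scene [  0 169  42  18 322] [ 19. 178.] [[1.429, -1.657, -0.601], [1.526, -1.641, -0.575], [1.609, -1.628, -0.545]]
scene [ 25 175  45  15 159] [ 47. 182.] [[1.306, -1.654, -0.654], [1.411, -1.64, -0.638], [1.515, -1.626, -0.622]]
scene [  0 187  21   9  77] [ 10. 191.] [[1.547, -1.656, -0.654], [1.587, -1.64, -0.636], [1.632, -1.627, -0.62]]
scene [321 206  35  26 668] [338. 219.] [[0.552, 0.087, 0.007], [0.601, 0.137, 0.02], [0.632, 0.166, 0.041]]
scene [375 229  25  20 398] [387. 238.] [[0.498, 0.219, 0.002], [0.53, 0.252, 0.011], [0.553, 0.274, 0.026]]
```

```bash
python3 - <<'E'
import numpy as np,cv2
a=cv2.imread("pics/top0.png");b=cv2.imread("pics/scene0.png")
a=cv2.resize(a[130:300,180:450],(800,504),interpolation=3)
b=cv2.resize(b[110:300,210:480],(800,563),interpolation=3)
cv2.imwrite("pics/topc.png",a);cv2.imwrite("pics/scenec.png",b)
E
```

```text
(no output)
```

View pics/topc.png

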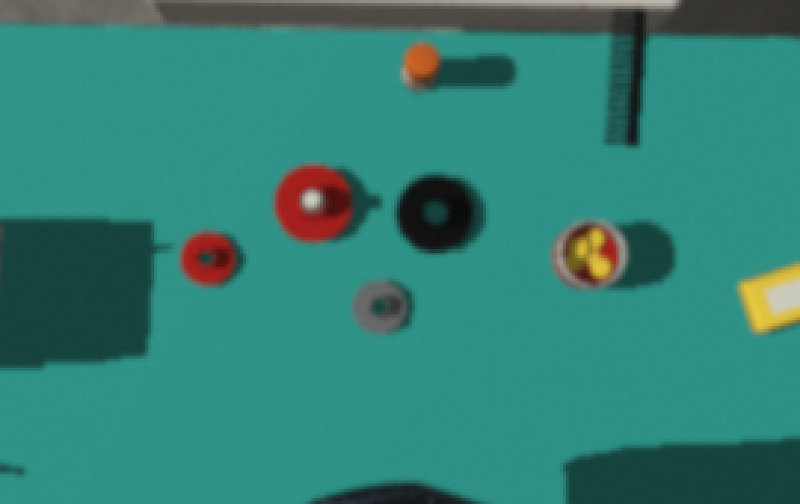

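View pics/scenec.png

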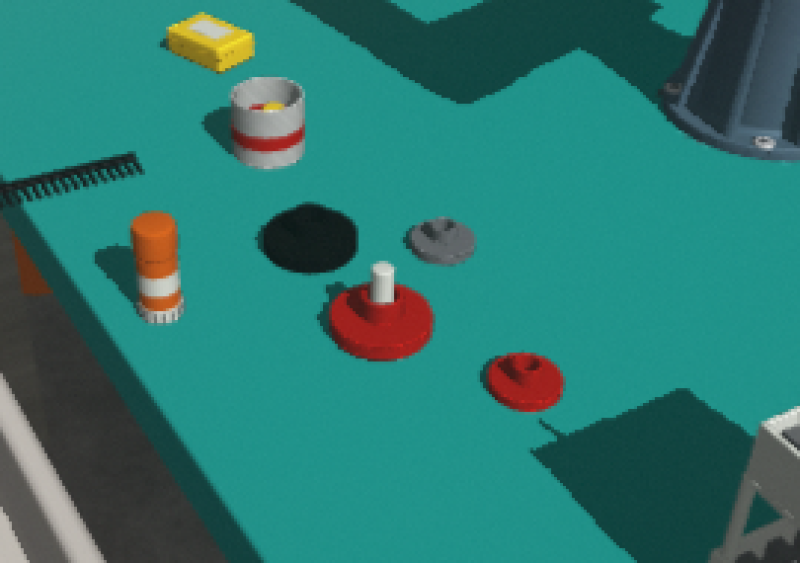

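The candidates are (top-view pixels):
- large red at (286,198), with the white knob standing through it
- small red at (250,217)
- black at (327,202)
- grey at (308,234)

The large red one at (286,198) fits: it is neither black nor grey, it is the larger of the two reds, and it is the one on the white knob. The enlarged crops confirm this. The open tub is to its right at about (379,215).

```bash
cat > m.py <<'E'
from h import *
T={n:dict(np.load(n+"0.npz")) for n in("top","scene")}
def ray(c,u,v):
    d=c["R"].T@np.array([(u-c["cx"])/c["fx"],(v-c["cy"])/c["fy"],1.]); return -c["R"].T@c["t"],d/np.linalg.norm(d)
def tri(a,b):
    (o1,d1),(o2,d2)=ray(T["top"],*a),ray(T["scene"],*b)
    s=np.linalg.lstsq(np.c_[d1,-d2],o2-o1,rcond=None)[0]; p,q=o1+s[0]*d1,o2+s[1]*d2
    return (p+q)/2,np.linalg.norm(p-q)
px={}
for n,c in T.items():
    P=pts(c); hsv=cv2.cvtColor(c["color"],cv2.COLOR_RGB2HSV)
    white=(hsv[...,1]<90)&(hsv[...,2]>110)
    for name,xy,r,lo,hi in(("knob",(.588,.118),.05,.045,.09),("rim",(.53,-.165),.07,.055,.09)):
        m=(np.hypot(P[...,0]-xy[0],P[...,1]-xy[1])<r)&(P[...,2]>lo)&(P[...,2]<hi)
        if name=="knob": m&=white
        Q=P[m]; zt=np.percentile(Q[:,2],95); m2=m&(P[...,2]>zt-.004)
        v,u=np.nonzero(m2); 
        cnt=np.c_[u,v].astype(np.float32); 
        ctr=(u.mean(),v.mean())
        if name=="rim": ctr=cv2.fitEllipse(cv2.convexHull(cnt))[0]
        px[n,name]=ctr
        print(n,name,len(u),np.round(ctr,1),"ztop",zt.round(4),"xy",cast(c,*ctr,zt).round(4), "ctr(pts)",P[m2].min(0).round(4),P[m2].max(0).round(4))
for k in("knob","rim"): print(k,tri(px["top",k],px["scene",k]))
for n,c in T.items(): # red disc plate
    P=pts(c);hsv=cv2.cvtColor(c["color"],cv2.COLOR_RGB2HSV)
    m=((hsv[...,0]<8)|(hsv[...,0]>172))&(hsv[...,1]>130)&(np.hypot(P[...,0]-.588,P[...,1]-.118)<.07)&(P[...,2]<.03)
    v,u=np.nonzero(m); e=cv2.fitEllipse(cv2.convexHull(np.c_[u,v].astype(np.float32))); print(n,"plate",e,cast(c,*e[0],.014).round(4))
E
python3 m.py
```

```text
top knob 9 [284.4 197. ] ztop 0.0758 xy [0.5859 0.1204 0.0758] ctr(pts) [0.5793 0.112  0.0724] [0.5929 0.1255 0.0778]
top rim 24 [379.5 215.4] ztop 0.0751 xy [ 0.5293 -0.2     0.0751] ctr(pts) [ 0.4937 -0.2288  0.0713] [ 0.568  -0.1648  0.0759]
scene knob 32 [338.9 200.5] ztop 0.0709 xy [0.5907 0.1239 0.0709] ctr(pts) [0.5798 0.112  0.067 ] [0.5979 0.1313 0.0718]
scene rim 64 [300.1 141.9] ztop 0.0703 xy [ 0.5336 -0.1944  0.0703] ctr(pts) [ 0.4945 -0.2342  0.0664] [ 0.5697 -0.1614  0.0712]
knob (array([0.58738007, 0.12027329, 0.06715774]), np.float64(0.0016223534665643885))
rim (array([ 0.52988378, -0.2015161 ,  0.06581012]), np.float64(0.0001620056872432965))
top plate ((285.6011962890625, 198.23020935058594), (25.008699417114258, 25.640254974365234), 90.74124908447266) [0.5874 0.1185 0.014 ]
scene plate ((338.1387023925781, 217.8793182373047), (26.293140411376953, 35.009185791015625), 93.36897277832031) [0.591  0.1239 0.014 ]
```

>>> servo_tool --commands '[[[41,-18.5,0],0,85],[[41,-18.5,0],0,85],[[41,-18.5,0],0,85],[[41,-18.5,0],0,85],[[41,-18.5,0],0,85],[[41,-18.5,0],0,85],[[41,-18.5,0],0,85],[[41,-18.5,0],0,85],[[41,-18.5,0],0,85],[[41,-18.5,0],0,85],[[0,0,0],0,85],[[0,0,0],0,85]]'

```text
time_s: 1.6
eef_pos: [0.5289, -0.2002, 0.2528]
eef_rot: [-0.0, 0.98, 0.198, -0.001]
wrist_force: [0.2, -0.7, -0.2]
opening: 0.995
grasp_force: 0.0
```

```bash
python3 - <<'E'
from h import *
o=ctrl.get_obs(); print(o["time_s"],o["eef_pos"],o["eef_rot"],o["wrist_force"])
c=ctrl.camera("wrist"); save(c,"w1.png"); np.savez("w1.npz",**c)
print("cam",-c["R"].T@c["t"],c["R"][2],c["fx"])
E
```

```text
1.6 [ 0.52887929 -0.20020434  0.25281688] [-1.72040540e-04  9.80117687e-01  1.98416327e-01 -5.00808338e-04] [ 0.19342939 -0.744263   -0.24740101]
cam [ 0.60214038 -0.16832293  0.37271365] [-0.2877825  -0.12096689 -0.95002539] 308.21948708994665
```

View pics/w1.png

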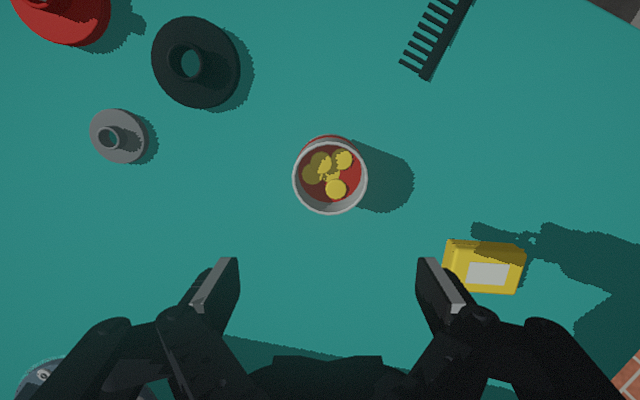

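The tub rim is centred near (330,177) and lies on the jaw centreline. The soap box is at (485,265) and the comb at (430,40). I'm moving on above the knob.

>>> servo_tool --commands '[[[22.4,-34.1,0],0,85],[[22.4,-34.1,0],0,85],[[22.4,-34.1,0],0,85],[[22.4,-34.1,0],0,85],[[22.4,-34.1,0],0,85],[[22.4,-34.1,0],0,85],[[22.4,-34.1,0],0,85],[[22.4,-34.1,0],0,85],[[0,0,0],0,85],[[0,0,0],0,85]]'

```text
time_s: 2.9
eef_pos: [0.5884, 0.1195, 0.2531]
eef_rot: [0.0, 0.98, 0.198, -0.0]
wrist_force: [-0.2, -0.1, -0.2]
opening: 0.993
grasp_force: 0.0
```

```bash
cat > k.py <<'E'
from h import *
def rimw(c,xy=(.53,-.199)):
    P=pts(c); m=(np.hypot(P[...,0]-xy[0],P[...,1]-xy[1])<.055)&(P[...,2]>.062)&(P[...,2]<.085)
    v,u=np.nonzero(m); e=cv2.fitEllipse(cv2.convexHull(np.c_[u,v].astype(np.float32))); z=np.median(P[m][:,2])
    return e,z
def axes(q):
    w,x,y,z=q; from scipy.spatial.transform import Rotation as R; return R.from_quat([x,y,z,w]).as_matrix()
E
python3 - <<'E'
from k import *
o=ctrl.get_obs(); print(o["time_s"],o["eef_pos"],o["eef_rot"])
c1=dict(np.load("w1.npz")); e,z=rimw(c1); print("rim",e,z,cast(c1,*e[0],z),cast(c1,*e[0],.07))
c=ctrl.camera("wrist"); save(c,"w2.png"); np.savez("w2.npz",**c)
P=pts(c); hsv=cv2.cvtColor(c["color"],cv2.COLOR_RGB2HSV)
near=np.hypot(P[...,0]-.588,P[...,1]-.121)<.06
m=near&(P[...,2]>.06)&(P[...,2]<.085)&(hsv[...,1]<90); zt=np.median(P[m][:,2]); m&=abs(P[...,2]-zt)<.004
v,u=np.nonzero(m); e=cv2.fitEllipse(cv2.convexHull(np.c_[u,v].astype(np.float32))); print("knob",len(u),e,zt,cast(c,*e[0],zt),cast(c,*e[0],.07))
red=((hsv[...,0]<8)|(hsv[...,0]>172))&(hsv[...,1]>120)&near
v,u=np.nonzero(red&(P[...,2]>.035)&(P[...,2]<.05)); e=cv2.fitEllipse(cv2.convexHull(np.c_[u,v].astype(np.float32))); print("collar",len(u),e,np.median(P[v,u,2]),cast(c,*e[0],.042))
v,u=np.nonzero(red&(P[...,2]<.03)); e=cv2.fitEllipse(cv2.convexHull(np.c_[u,v].astype(np.float32))); print("plate",e,np.percentile(P[v,u,2],90),cast(c,*e[0],.018))
A=axes(o["eef_rot"])
print(A)
E
```

```text
2.9 [0.58835503 0.1194543  0.25310248] [ 2.23503957e-04  9.80287429e-01  1.97576362e-01 -2.95222521e-04]
rim ((329.8856506347656, 177.12596130371094), (74.53861999511719, 75.93533325195312), 91.00883483886719) 0.06875877858287996 [ 0.5324922  -0.20062111  0.06875878] [ 0.53277661 -0.20048922  0.07      ]
knob 289 ((327.17572021484375, 179.9214630126953), (18.75446128845215, 18.974794387817383), 98.78844451904297) 0.06890241957503813 [0.58831693 0.12028929 0.06890242] [0.58858145 0.12040123 0.07      ]
collar 306 ((327.0363464355469, 173.3329315185547), (33.01520538330078, 33.7918586730957), 111.3138656616211) 0.04087813368647202 [0.58867371 0.12058056 0.042     ]
plate ((326.8670959472656, 167.89056396484375), (76.2395248413086, 76.8625717163086), 94.09583282470703) 0.020124268439242577 [0.58934578 0.12106686 0.018     ]
[[ 9.21926988e-01  3.87363380e-01 -4.90487656e-04]
 [ 3.87363116e-01 -9.21927062e-01 -5.54854223e-04]
 [-6.67124051e-04  3.21538256e-04 -9.99999726e-01]]
```

View pics/w2.png

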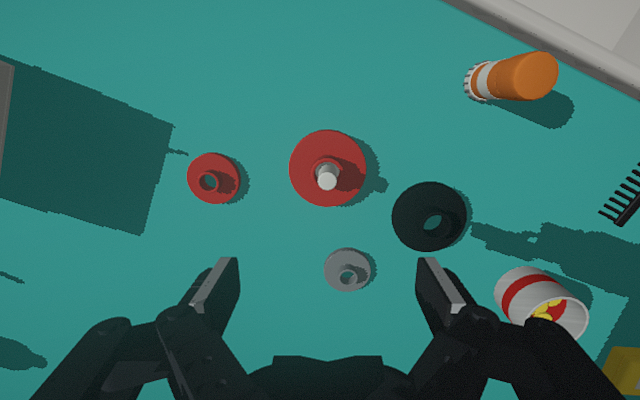

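The knob is at (327,180) and the plate centre at (327,168). The small red decoy is at (214,178). I'm descending onto the knob.

>>> servo_tool --commands '[[[0.5,-0.7,33],0,85],[[0,0,33],0,85],[[0,0,33],0,70],[[0,0,33],0,60],[[0,0,25],0,60],[[0,0,15],0,60],[[0,0,8],0,60],[[0,0,6],0,60],[[0,0,0],0,60],[[0,0,0],0,60]]'

```text
time_s: 4.2
eef_pos: [0.5892, 0.1217, 0.068]
eef_rot: [0.0, 0.98, 0.198, 0.001]
wrist_force: [0.1, 0.3, 0.1]
opening: 0.702
grasp_force: 0.0
```

>>> servo_tool --commands '[[[0,0.8,1],0,50],[[0,0,0],0,40],[[0,0,0],0,30],[[0,0,0],0,24],[[0,0,0],0,20],[[0,0,0],0,15],[[0,0,0],0,10],[[0,0,0],0,10],[[0,0,0],0,10],[[0,0,0],0,10]]'

```text
time_s: 5.45
eef_pos: [0.5893, 0.1206, 0.0665]
eef_rot: [0.0, 0.98, 0.198, 0.0]
wrist_force: [0.3, -4.1, 3.2]
opening: 0.212
grasp_force: 58.7
```

>>> servo_tool --commands '[[[0,0,-4],0,10],[[0,0,-10],0,10],[[0,0,-20],0,10],[[0,0,-30],0,10],[[0,0,-30],0,10],[[0,0,-25],0,10],[[0,0,-11],0,10],[[0,0,0],0,10],[[0,0,0],0,10]]'

```text
time_s: 6.58
eef_pos: [0.5882, 0.1209, 0.1952]
eef_rot: [-0.0, 0.98, 0.198, -0.001]
wrist_force: [-1.4, 0.2, -3.5]
opening: 0.212
grasp_force: 58.6
```

```bash
python3 - <<'E'
from h import *
o=ctrl.get_obs(); print(o["time_s"],o["eef_pos"],o["wrist_force"])
c=ctrl.camera("scene"); save(c,"s1.png"); cv2.imwrite("pics/s1c.png",cv2.resize(cv2.imread("pics/s1.png")[60:280,220:500],(764,600),interpolation=3))
E
```

```text
6.575 [0.58820747 0.12090265 0.19516405] [-1.35101273  0.15799369 -3.45062462]
```

View pics/s1c.png

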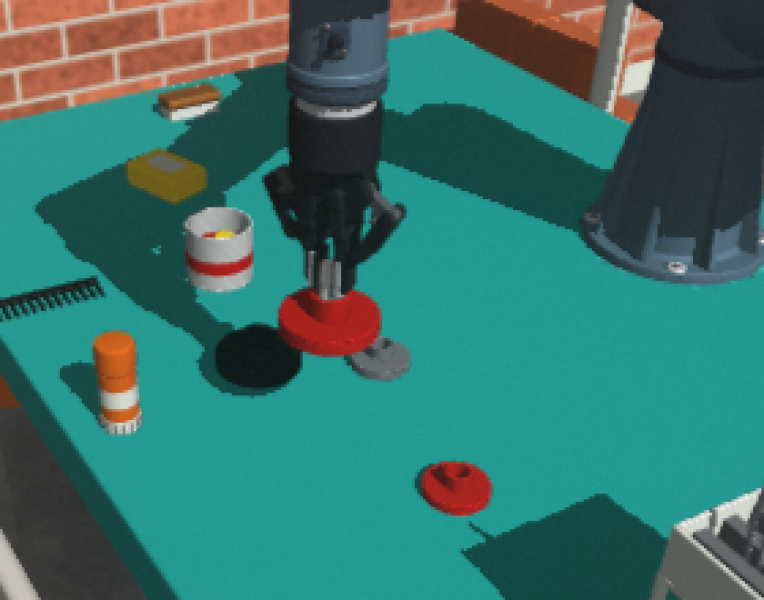

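Both lids hang level from the knob, and the tub at crop (219,250) and the bystanders are untouched. Next I'm moving to a spot short of the tub, where the wrist camera can see the rim and the held cover together.

>>> servo_tool --commands '[[[-14,14,0],0,10],[[-27.6,27.5,0],0,10],[[-27.6,27.5,0],0,10],[[-27.6,27.5,0],0,10],[[-27.6,27.5,0],0,10],[[-27.6,27.5,0],0,10],[[-27.6,27.5,0],0,10],[[-27.6,27.5,0],0,10],[[-27.6,27.5,0],0,10],[[-27.6,27.5,0],0,10],[[-13.6,13.5,0],0,10],[[0,0,0],0,10],[[0,0,0],0,10]]'

```text
time_s: 8.25
eef_pos: [0.4414, -0.2389, 0.196]
eef_rot: [-0.0, 0.98, 0.198, -0.0]
wrist_force: [0.5, 0.2, -2.3]
opening: 0.209
grasp_force: 58.8
```

```bash
python3 - <<'E'
from k import *
o=ctrl.get_obs(); print(o["time_s"],o["eef_pos"],o["eef_rot"],o["wrist_force"])
c=ctrl.camera("wrist"); save(c,"w3.png"); np.savez("w3.npz",**c)
e,z=rimw(c,(.5325,-.2005)); print("rim",e,z,cast(c,*e[0],z),cast(c,*e[0],.07))
P=pts(c); hsv=cv2.cvtColor(c["color"],cv2.COLOR_RGB2HSV)
red=((hsv[...,0]<8)|(hsv[...,0]>172))&(hsv[...,1]>120)&(P[...,2]>.11)
p=o["eef_pos"]
for n,lo,hi in(("plate",.115,.16),("collar",.163,.2)):
    v,u=np.nonzero(red&(P[...,2]>lo)&(P[...,2]<hi)); print(n,len(u),v.min(),v.max(),u.min(),u.max(),np.percentile(P[v,u,2],[5,50,95]))
    e=cv2.fitEllipse(cv2.convexHull(np.c_[u,v].astype(np.float32))); print(e,(axes(o["eef_rot"]).T@(cast(c,*e[0],np.percentile(P[v,u,2],90))-p)).round(4))
for n,s in(("top",64),("scene",64)):
    c=ctrl.camera(n); np.savez(n+"1.npz",**c); e,z=rimw(c,(.5325,-.2005)); print(n,e,z,cast(c,*e[0],.07))
E
```

```text
8.25 [ 0.44137221 -0.23894657  0.19600481] [-4.94673135e-04  9.80172464e-01  1.98145632e-01 -6.44818409e-05] [ 0.52970786  0.17423315 -2.32189194]
rim ((328.4802551269531, 71.10344696044922), (103.82757568359375, 111.98282623291016), 0.4336323142051697) 0.06897124300090357 [ 0.53231503 -0.20063312  0.06897124] [ 0.53224114 -0.20066041  0.07      ]
plate 10397 163 304 252 403 [0.14738932 0.14875573 0.15010589]
((327.3657531738281, 234.47117614746094), (142.85296630859375, 150.65322875976562), 89.76554870605469) [ 0.0032 -0.0008  0.0463]
collar 813 222 304 276 380 [0.16392526 0.17001317 0.1717324 ]
((328.094970703125, 265.13739013671875), (83.23821258544922, 99.96343994140625), 92.49099731445312) [-0.0046 -0.0005  0.0246]
top ((379.61273193359375, 215.44187927246094), (22.709314346313477, 22.964216232299805), 138.36831665039062) 0.06910927009994083 [ 0.52949847 -0.2012185   0.07      ]
scene ((299.9587097167969, 142.49681091308594), (14.514032363891602, 25.117849349975586), 90.0203857421875) 0.06613375570547785 [ 0.5354266  -0.19175347  0.07      ]
```

View pics/w3.png

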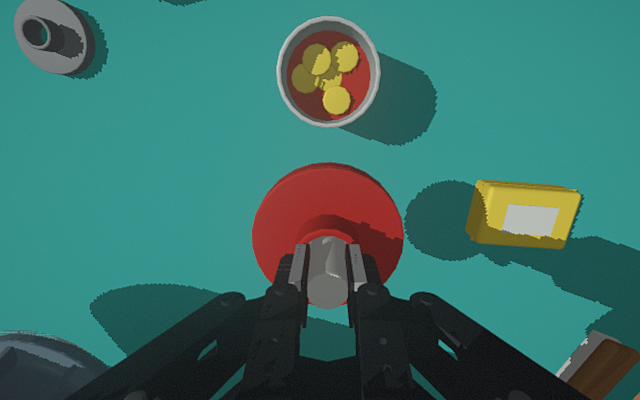

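The rim is at (328,71), which puts the tub at (0.532,-0.2006), matching the earlier look. The cover hangs level at (327,234). I'm moving over the tub and starting down.

>>> servo_tool --commands '[[[10,0,0],0,10],[[25,0,0],0,10],[[30,0,0],0,10],[[22,0,0],0,10],[[12,0,0],0,10],[[0,0,5],0,10],[[0,0,15],0,10],[[0,0,18],0,10],[[0,0,9],0,10],[[0,0,4],0,10],[[0,0,0],0,10],[[0,0,0],0,10]]'

```text
time_s: 9.9
eef_pos: [0.5331, -0.2015, 0.1459]
eef_rot: [0.0, 0.98, 0.198, 0.0]
wrist_force: [-0.2, 0.2, -3.5]
opening: 0.213
grasp_force: 58.8
```

```bash
python3 - <<'E'
from k import *
o=ctrl.get_obs(); print(o["time_s"],o["eef_pos"],o["eef_rot"],o["wrist_force"])
# projected check of held cover in w3: predicted left/right/top of plate for a cover centred at TCP
c=dict(np.load("w3.npz")); a=np.linspace(0,2*np.pi,361); p=np.array([.4413,-.2389])
for z in(.1495,.1335):
    X=np.c_[p[0]+.046*np.cos(a),p[1]+.046*np.sin(a),0*a+z]@c["R"].T+c["t"]; u=c["fx"]*X[:,0]/X[:,2]+c["cx"]; v=c["fy"]*X[:,1]/X[:,2]+c["cy"]; print(z,u.min(),u.max(),v.min())
E
```

```text
9.9 [ 0.53306399 -0.201523    0.14589296] [3.97397887e-04 9.80184224e-01 1.98087230e-01 4.22778088e-04] [-0.22620852  0.1867902  -3.46193612]
0.1495 251.03309719648593 406.40750357288834 162.91484083415966
0.1335 256.91474629641726 400.31084842614814 157.5389043589504
```

>>> servo_tool --commands '[[[0,-0.6,3],0,10],[[0,0,3],0,10],[[0,0,2],0,10],[[0,0,2],0,10],[[0,0,2],0,10],[[0,0,0],0,10],[[0,0,0],0,10]]'

```text
time_s: 10.78
eef_pos: [0.5325, -0.2008, 0.1333]
eef_rot: [0.0, 0.98, 0.198, 0.0]
wrist_force: [-0.4, -0.5, -2.0]
opening: 0.214
grasp_force: 58.8
```

>>> servo_tool --commands '[[[0,0,2],0,10],[[0,0,2],0,10],[[0,0,1.5],0,10],[[0,0,1],0,10],[[0,0,0],0,10],[[0,0,0],0,10]]'

```text
time_s: 11.52
eef_pos: [0.5325, -0.2007, 0.1268]
eef_rot: [0.0, 0.98, 0.198, 0.0]
wrist_force: [-1.0, -0.1, -2.6]
opening: 0.21
grasp_force: 58.8
```

>>> servo_tool --commands '[[[0,0,1],0,10],[[0,0,0.5],0,10],[[0,0,0.5],0,10],[[0,0,0],0,10],[[0,0,0],0,10]]'

```text
time_s: 12.15
eef_pos: [0.5324, -0.2007, 0.1248]
eef_rot: [0.0, 0.98, 0.198, 0.0]
wrist_force: [-1.1, -0.7, -2.0]
opening: 0.213
grasp_force: 58.8
```

>>> servo_tool --commands '[[[0,0,0.5],0,10],[[0,0,0.5],0,10],[[0,0,0],0,10],[[0,0,0],0,10]]'

```text
time_s: 12.65
eef_pos: [0.5326, -0.2009, 0.1244]
eef_rot: [0.0, 0.98, 0.198, 0.0]
wrist_force: [-2.1, -0.7, 5.3]
opening: 0.214
grasp_force: 59.6
```

>>> servo_tool --commands '[[[0,0,0],0,22],[[0,0,0],0,26],[[0,0,0],0,32],[[0,0,0],0,45],[[0,0,0],0,62],[[0,0,0],0,70],[[0,0,0],0,70],[[0,0,-20],0,70],[[0,0,-40],0,70],[[0,0,-40],0,70],[[0,0,-20],0,70],[[0,0,0],0,70],[[0,0,0],0,70]]'

```text
time_s: 14.28
eef_pos: [0.5319, -0.2004, 0.2426]
eef_rot: [-0.001, 0.98, 0.198, -0.001]
wrist_force: [-0.7, 0.5, -0.5]
opening: 0.817
grasp_force: 0.0
```

```bash
python3 - <<'E'
from k import *
o=ctrl.get_obs(); print(o["time_s"],o["eef_pos"],o["eef_rot"],o["wrist_force"],o["opening"])
c=ctrl.camera("wrist"); save(c,"w4.png"); np.savez("w4.npz",**c)
P=pts(c); hsv=cv2.cvtColor(c["color"],cv2.COLOR_RGB2HSV); near=np.hypot(P[...,0]-.532,P[...,1]+.2)<.055
red=((hsv[...,0]<8)|(hsv[...,0]>172))&(hsv[...,1]>120)&near
def f(n,m,z):
    v,u=np.nonzero(m); e=cv2.fitEllipse(cv2.convexHull(np.c_[u,v].astype(np.float32))); q=P[m]
    co=np.linalg.lstsq(np.c_[q[:,:2]-q[:,:2].mean(0),np.ones(len(q))],q[:,2],rcond=None)[0]
    print(n,len(u),np.round(e[0],1),np.round(e[1],1),np.percentile(q[:,2],[5,50,95]).round(4),cast(c,*e[0],z).round(4),"tilt",co[:2].round(3))
f("knob",near&(hsv[...,1]<90)&(P[...,2]>.122)&(P[...,2]<.14),.128)
f("collar",red&(P[...,2]>.0965)&(P[...,2]<.105),.100)
f("plate",red&(P[...,2]>.073)&(P[...,2]<.083),.078)
E
```

```text
14.275 [ 0.53189199 -0.20036786  0.24255214] [-6.05699158e-04  9.80188157e-01  1.98066763e-01 -6.06249624e-04] [-0.73851958  0.53847974 -0.47880077] 0.8172075618691867
knob 455 [328.8 201.9] [23.7 24.2] [0.1245 0.127  0.1281] [ 0.5322 -0.2005  0.128 ] tilt [-0.076 -0.022]
collar 434 [328.7 192.6] [40.  41.6] [0.0974 0.099  0.1002] [ 0.5315 -0.2008  0.1   ] tilt [-0.002  0.003]
plate 5274 [328.2 184.2] [91.5 93.7] [0.076  0.0772 0.0784] [ 0.5329 -0.1998  0.078 ] tilt [ 0.002 -0.001]
```

View pics/w4.png

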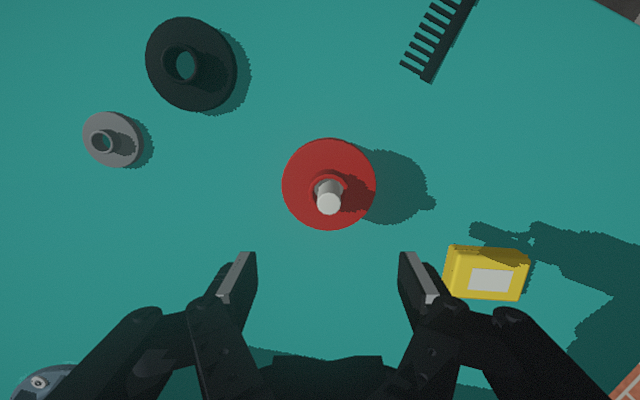

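The lids are seated and level: knob at (329,202) with its top at 128 mm, plate at (328,184) at 78 mm with no tilt. The cover is centred under the tool, so I'm descending to the collar.

>>> servo_tool --commands '[[[0,0,20],0,70],[[0,0,35],0,70],[[0,0,35],0,70],[[0,0,20],0,70],[[0,0,12],0,70],[[0,0,8],0,65],[[0,0,6],0,60],[[0,0,2],0,55],[[0,0,0],0,50],[[0,0,0],0,46],[[0,0,0],0,44],[[0,0,0],0,44]]'

```text
time_s: 15.82
eef_pos: [0.5325, -0.2008, 0.106]
eef_rot: [0.0, 0.98, 0.198, 0.0]
wrist_force: [0.0, 0.5, 0.2]
opening: 0.517
grasp_force: 0.0
```

>>> servo_tool --commands '[[[0,0,1],0,42],[[0,0,1],0,41],[[0,0,0],0,40],[[0,0,0],0,39],[[0,0,0],0,38],[[0,0,0],0,36],[[0,0,0],0,32],[[0,0,0],0,28],[[0,0,0],0,28]]'

```text
time_s: 16.95
eef_pos: [0.5327, -0.2009, 0.1042]
eef_rot: [0.0, 0.98, 0.198, 0.0]
wrist_force: [-0.7, -0.7, 4.5]
opening: 0.407
grasp_force: 60.4
```

>>> servo_tool --commands '[[[0,0,-2],0,28],[[0,0,-3],0,28],[[0,0,-5],0,28],[[0,0,-5],0,28],[[0,0,0],0,28],[[0,0,0],0,28]]'

```text
time_s: 17.7
eef_pos: [0.5324, -0.2007, 0.1188]
eef_rot: [0.0, 0.98, 0.198, 0.0]
wrist_force: [0.3, -0.7, -1.4]
opening: 0.406
grasp_force: 59.8
```

```bash
python3 - <<'E'
from h import *
o=ctrl.get_obs(); print(o["eef_pos"],o["wrist_force"])
c=ctrl.camera("scene"); save(c,"s2.png"); cv2.imwrite("pics/s2c.png",cv2.resize(cv2.imread("pics/s2.png")[70:210,220:400],(771,600),interpolation=3))
E
```

```text
[ 0.5324176  -0.20070267  0.1188064 ] [ 0.33595598 -0.74026538 -1.41306651]
```

View pics/s2c.png

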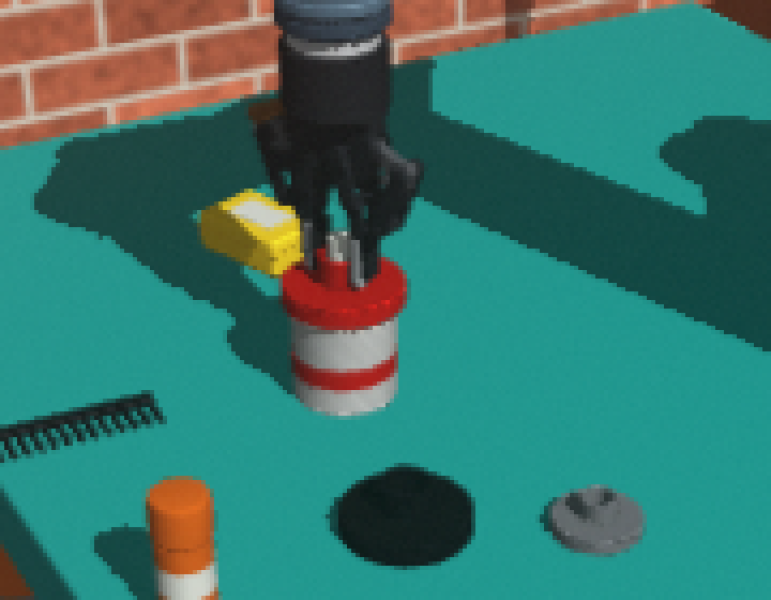

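The cover is clear of the tub at crop (345,290) while the tub stays standing, so I'm continuing straight up.

>>> servo_tool --commands '[[[0,0,-5],0,28],[[0,0,-10],0,28],[[0,0,-12],0,28],[[0,0,-14],0,28],[[0,0,-15],0,28],[[0,0,-15],0,28],[[0,0,-15],0,28],[[0,0,-12],0,28],[[0,0,-8],0,28],[[0,0,-4],0,28],[[0,0,0],0,28],[[0,0,0],0,28],[[0,0,0],0,28]]'

```text
time_s: 19.38
eef_pos: [0.5322, -0.2006, 0.2283]
eef_rot: [-0.0, 0.98, 0.198, -0.0]
wrist_force: [-0.1, -1.2, -0.6]
opening: 0.403
grasp_force: 59.8
```

```bash
python3 - <<'E'
from k import *
o=ctrl.get_obs(); print(o["time_s"],o["eef_pos"],o["eef_rot"],o["wrist_force"])
c=ctrl.camera("wrist"); P=pts(c); hsv=cv2.cvtColor(c["color"],cv2.COLOR_RGB2HSV)
q=P[((hsv[...,0]<8)|(hsv[...,0]>172))&(hsv[...,1]>120)&(P[...,2]>.185)&(P[...,2]<.207)]
co=np.linalg.lstsq(np.c_[q[:,:2]-q[:,:2].mean(0),np.ones(len(q))],q[:,2],rcond=None)[0]; print("plate z",np.median(q[:,2]),"tilt",co[:2])
c=ctrl.camera("scene"); save(c,"s3.png"); cv2.imwrite("pics/s3c.png",cv2.resize(cv2.imread("pics/s3.png")[60:200,220:400],(771,600),interpolation=3))
P=pts(c); m=(np.hypot(P[...,0]-.532,P[...,1]+.2005)<.05)&(P[...,2]>.06)&(P[...,2]<.15); print("knob top",np.percentile(P[m][:,2],[50,97]))
E
```

```text
19.375 [ 0.53220897 -0.20057223  0.2282764 ] [-3.25373298e-04  9.80189213e-01  1.98062861e-01 -3.20922308e-04] [-0.12730143 -1.23781573 -0.5902583 ]
plate z 0.20126157374929754 tilt [-0.01782292 -0.00936489]
knob top [0.07404746 0.12622613]
```

View pics/s3c.png

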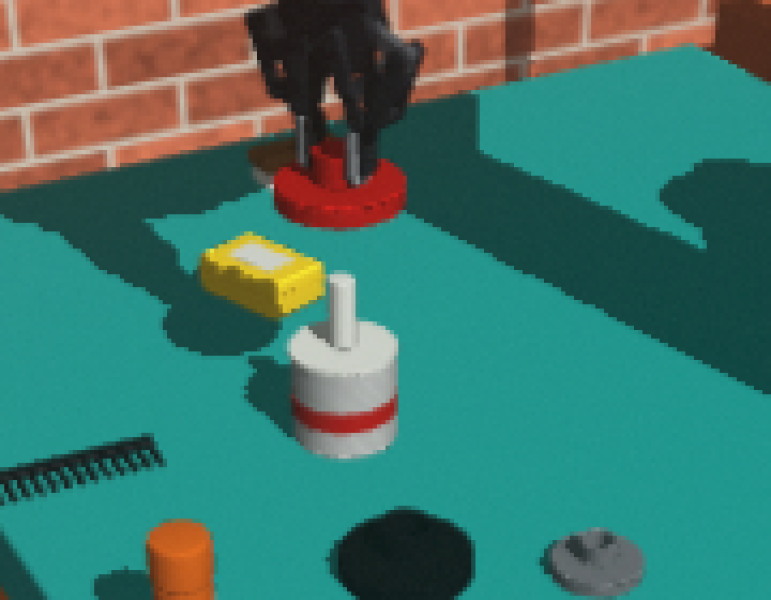

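The inner lid is seated at (343,345), with the cover held level at (340,195) and about 57 mm clear of the knob. I'm handing in.

```bash
python3 -c "
from bench import ctrl
print(ctrl.hand_in())"
```

```text
the job is handed in; nothing more can be done
None
```

The job is handed in at about 19 s: the inner lid is seated in the tub, and the red cover is held within about 1° of level, roughly 57 mm above the knob; the tub and bystanders showed no visible disturbance.

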